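# Hold the press lever over its cradle

### The job

Slide the cradle carriage along its rail until it clicks into the detent at the index post, and leave it there. Then pick up the offset press lever by its balance point and hold it level and still about 3 cm above the cradle, its round boss over the cup and its arm over the fork, without touching the cradle. Finish while still holding it there; leave the other things on the worktop where they stand.

Things in the scene. Friction and masses are not known exactly. Their poses are not given: they have to be found in the camera images.
- rail: Fixed rail: aluminium foot plate 56 wide, 250 long, 8 mm high, on it a 30 mm wide steel bar (top at 22 mm) and black end stops. Origin: centre of its underside, on the worktop; z up; y along the rail (roughly to the robot's left), x across it, away from the robot. The index post, 8 x 8 mm, 30 mm high, stands in front of the rail at x = -76, y = +45 mm.
- carriage (a joint): Carriage position along the rail's +y, m: 0 at mid-rail, end stops at -0.080 and +0.080; starts in the negative half. About 1 N of friction; stays where left. Its only detent, a spring plunger, is at +0.045, where the front pointer faces the index post: getting in or out takes some 3 to 5 N, and within about 4 mm it draws the released carriage in. It can be pushed past the detent.
- push_knob (a point): Upright black knob on the front right corner of the carriage, 14 mm in diameter at the waist, 18 mm at head and foot, from 34 to 72 mm above the worktop; the point is on its axis at 58 mm, 99 mm in front of the cup axis and 31 mm to the right of it (rail's -x, -y). Push it sideways or pinch it from above. The carriage plate is 60 mm wide along the rail, its top at 34 mm.
- cup (a point): Centre of the mouth of the round grey cup on the carriage, for the lever's boss: 54 mm outside, 45 mm inside, rim 45 mm above the worktop. Axes as the rail's.
- fork (a point): Midpoint between the tops of the two grey fork prongs on the carriage, for the lever's arm: 60 mm above the worktop, 63 mm in front of the cup (rail's -x), so over the cradle the lever's arm points towards the robot; the gap between the prongs is 22 mm.
- lever: Loose offset press lever of dark steel, about 0.45 kg (varies by a fifth), lying on the worktop. Round boss 40 mm in diameter, 32 mm high; origin at the centre of its underside, z up. A straight arm 16 mm wide, 12 to 28 mm above the underside, runs along the lever's +x to a small foot, 18 mm in diameter and 30 mm high, at x = 150 mm.
- balance (a point): Balance point (centre of gravity along the arm) of the lever: in the arm, 51 mm from the boss axis along the lever's +x, 20 mm above the underside. Grip here, across the 16 mm wide arm.
- lever_mark (a point): Point on the underside of the lever's arm, 63 mm from the boss axis, that belongs over the fork.
- vial_10: Bystander: small white dropper vial, 23 x 23 x 57 mm, origin at its foot.
- dropper_bottle: Bystander: brown dropper bottle, 34 mm wide, 102 mm high, origin at its foot.
- timer: Bystander: flat white timer (the one nearer the robot, if two are seen), 58 x 68 x 18 mm, origin at its underside.
- tape_roll: Bystander: roll of brown tape lying flat right of the rail, 93 mm across, 48 mm high, origin at its underside.
- wash_bottle: Bystander: white wash bottle with a bent spout, 87 x 58 x 168 mm, origin at its foot.

How it is judged:
By the outcome, as a careful person would: the job done as asked, in the order asked, and still so for the second after the job is handed in, while the arm keeps its last pose, push and grip.
It also fails if it takes over 42 s, if anything falls off the work surface, if the arm or the gripper's body presses on something with over 40 N, if the wrist force passes 120 N, or if a joint passes its speed limit or range.

### The arm

A 6-joint arm with a two-finger parallel gripper is mounted at the origin on a cart in front of the work surface, level with it; the furniture and walls round the work are solid. World frame = base frame: x ahead of the robot, y to its left, z up, the work surface at z = 0. Lengths are in m, angles in rad, forces in N, time in s.
With the tool pointing down it reaches from about 0.35 to 0.775 m from the base axis. Payload 7.3 kg.
Tool frame: the origin (TCP) lies between the finger pads; the fingertips stand 17 mm ahead of it and the grasp point (between the pads) lies 2 mm behind it; z points along the fingers, y is the direction in which the jaws open and shut (so a half turn about z gives the same grasp; the last joint's range is limited). The gripper opens to 92 mm and grips with 3 to 60 N. Pads are 19 mm wide; open, the fingers measure 130 mm over their backs; the gripper's body (75 mm by 190 mm) begins 47 mm behind the grasp point.
Start: joints at [1.061, 0.342, 1.524, -0, 1.275, -0.146], TCP at [0.187, 0.491, 0.244] pointing down, gripper open.
Joint ranges: [-2.53, 2.53], [-0.77, 2.02], [0.04, 2.7], [-1, 4.14], [0.28, 2.66], [-3.11, 3.11]. Speed limits (rad/s): [2.57, 2.57, 3.14, 3.14, 3.14, 3.14].

### API

Orientations are given as [roll, pitch, yaw] about the fixed x, y, z axes, in that order (R = Rz(yaw) Ry(pitch) Rx(roll)).
In Python, from cell import sensors, vision, hand_in gives the robot as it stands.
- The arm moves only by the tool step_arm, never from a script. Its argument "series" is a list of rows, each a list of 5 numbers: the opening, from 0 (shut) to 1 (fully open), then the shift along the world's x, y, z each as a share of 25 mm, from -1 to 1, then the turn about the world's z as a share of 0.08 rad, from -1 to 1. A call has 1 to 12 rows; each row shifts and turns the commanded pose from where the row before left it; what a row does not reach is not made up. A row lasts 1/10 s, in which the tool goes at most 50 mm and 8.59 degrees, less where a joint would pass 70% of its speed; a pose out of reach is approached as far as the arm can. A call with a number of a shift or a turn outside -1 to 1 is refused whole. A call with a gripper value outside its range is refused whole. The fingers move at their own pace and stop on an object; "squeeze" is the grip in N (left out, the last holds). Time passes only in rows, so rows that do not move let the fingers close. It gives the time, the measured TCP pose, the force and the opening at its end, in the units of the state.
- sensors.observe(): the state, without advancing time (a new reading comes with each control period).
- vision.read_camera(name): name is "scene" or "side" or "wrist"; returns a dict with "pixels" (420x560x3 uint8, blue, green, red), "range_z" (420x560 float32, m along the optical axis (not along the pixel's ray), 0 where there is no reading), "camera_matrix" (3x3 intrinsics, pixels), "pose" (4x4, takes a point from camera to world coordinates). Camera axes: x right, y down, z forward; pixel columns grow to the right and rows downward; lengths in m; the calibration is good to about 2 mm. A picture is of the moment at which its call begins.
- hand_in(): hands the job in, once; it reports no verdict.
The state is a dict: "time": time; "qpos": joint angles; "qvel": joint speeds; "joint_efforts": joint torques, N m; "tool_pos": TCP position; "tool_rot": TCP orientation; "contact_force": force on the tool from outside, world axes, zero at the start; "torque": the same for the moment, N m; "opening": finger opening in m.
Only numpy, scipy, OpenCV 4.12 (cv2) and the standard library are available. Lean on these libraries where they do the work, as an engineer would, in place of code of your own. Each camera call takes 0.05 s, during which the arm holds its last target.

## Working session

There is one attempt and no reset: what is moved stays moved. The work goes in short steps, Python scripts to look and compute and a tool call to move; the robot and the scene stay as the last step left them, time stands still between calls to the robot, and variables do not carry over. Pictures are saved under pics/ and viewed, and the job is handed in when it is done.

Besides the shell and the picture viewer there is one more tool, called after "Call:" as name(argument=value, ...), one argument or row to a line, values as JSON. step_arm: Moves the arm, as the interface text tells. Its arguments: {"type":"object","properties":{"series":{"type":"array","items":{"type":"array","items":{"type":"number","minimum":-1,"maximum":1}}},"squeeze":{"type":"number"}},"required":["series"]}

```bash
mkdir -p pics; ls; cat > h.py <<'E'
import numpy as np, cv2
from cell import sensors, vision
def grab(n,tag):
    d=vision.read_camera(n); cv2.imwrite(f'pics/{tag}.png',d['pixels']); np.savez(f'{tag}.npz',**d); return d
def cloud(d):
    z=d['range_z'];K=d['camera_matrix'];v,u=np.mgrid[:z.shape[0],:z.shape[1]]
    p=np.stack([(u-K[0,2])/K[0,0]*z,(v-K[1,2])/K[1,1]*z,z],-1)
    w=p@d['pose'][:3,:3].T+d['pose'][:3,3]; w[z==0]=np.nan; return w
E
python3 - <<'E'
from h import *
print(sensors.observe())
for n in ['scene','side']:
    d=grab(n,n+'0'); print(n,d['pose'].round(3).tolist())
E
```

```text
pics
{'time': 0.0, 'qpos': array([ 1.06100399e+00,  3.42719567e-01,  1.52502554e+00,  1.58519170e-05,
        1.27538458e+00, -1.45969960e-01]), 'qvel': array([-0.00064993, -0.00172292, -0.00174577, -0.00037715,  0.00201112,
       -0.00212923]), 'joint_efforts': array([-1.52527336e-04, -4.31233513e+01, -2.44216204e+01,  7.18579930e-02,
        5.58807270e-02, -1.19145575e-04]), 'tool_pos': array([0.18659313, 0.49031469, 0.2430436 ]), 'tool_rot': array([-3.14007417e+00, -2.38561210e-04,  2.77776547e+00]), 'contact_force': array([-0.69549821, -0.13902801, -0.2698595 ]), 'torque': array([-0.06404952,  0.02388079, -0.02950439]), 'opening': 0.09189323661652835}
scene [[-0.821, -0.36, 0.443, 0.091], [-0.571, 0.489, -0.66, 0.255], [0.021, -0.795, -0.607, 0.606], [0.0, 0.0, 0.0, 1.0]]
side [[0.948, -0.127, 0.294, 0.114], [-0.32, -0.347, 0.882, -1.379], [-0.01, -0.929, -0.369, 0.522], [0.0, 0.0, 0.0, 1.0]]
```

View pics/scene0.png

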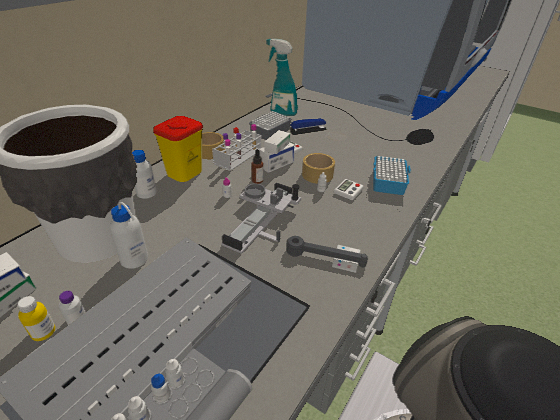

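View pics/side0.png

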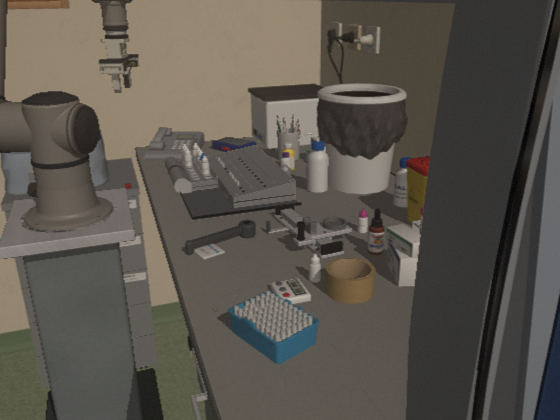

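The scene view shows the lever's boss at (295,245) and foot at (362,260), with a white timer right behind its arm at (345,255). The carriage cup is at (255,190) and the knob at (295,190). Next I'll zoom in and measure.

```bash
python3 - <<'E'
from h import *
d=dict(np.load('scene0.npz')); w=cloud(d)
im=d['pixels'][140:290,200:400]; cv2.imwrite('pics/z1.png',cv2.resize(im,None,fx=4,fy=4,interpolation=cv2.INTER_CUBIC))
# top-down ortho render from both cameras
R=1000
def ortho(tag):
    d=dict(np.load(tag+'.npz')); w=cloud(d).reshape(-1,3); c=d['pixels'].reshape(-1,3)
    m=np.isfinite(w[:,0])&(w[:,0]>.25)&(w[:,0]<.8)&(w[:,1]>-.35)&(w[:,1]<.3)&(w[:,2]<.15)&(w[:,2]>-.02)
    w=w[m];c=c[m];o=np.argsort(w[:,2]);w=w[o];c=c[o]
    im=np.zeros((550,650,3),np.uint8);  # row: x decreasing downward, col: y decreasing right
    hm=np.zeros((550,650))
    r=((.8-w[:,0])*R).astype(int).clip(0,549);q=((.3-w[:,1])*R).astype(int).clip(0,649)
    for dr in(0,1):
        for dq in(0,1):
            im[(r+dr).clip(0,549),(q+dq).clip(0,649)]=c
    cv2.imwrite(f'pics/o_{tag}.png',im)
ortho('scene0');ortho('side0')
E
```

```text
(no output)
```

View pics/z1.png

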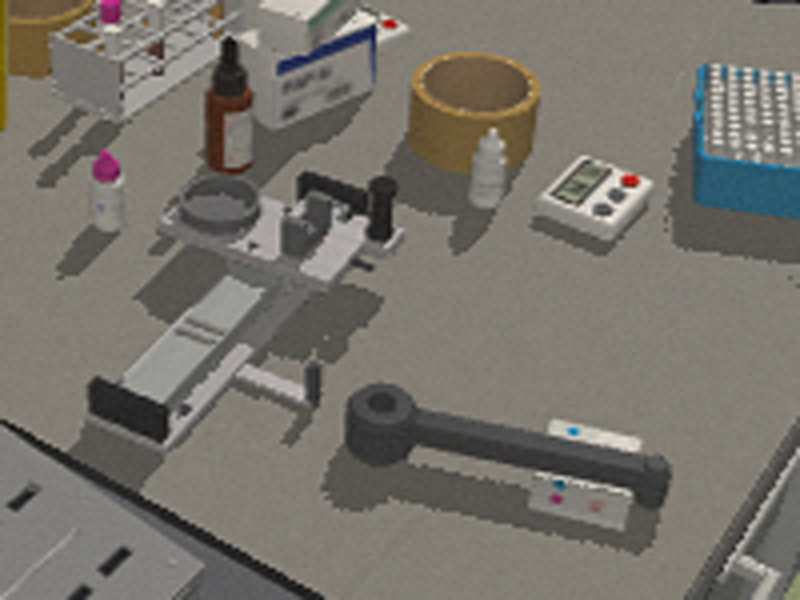

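View pics/o_scene0.png

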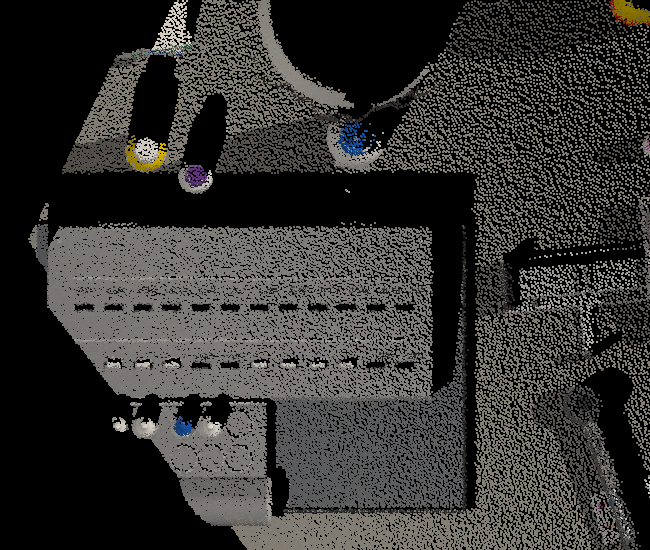

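View pics/o_side0.png

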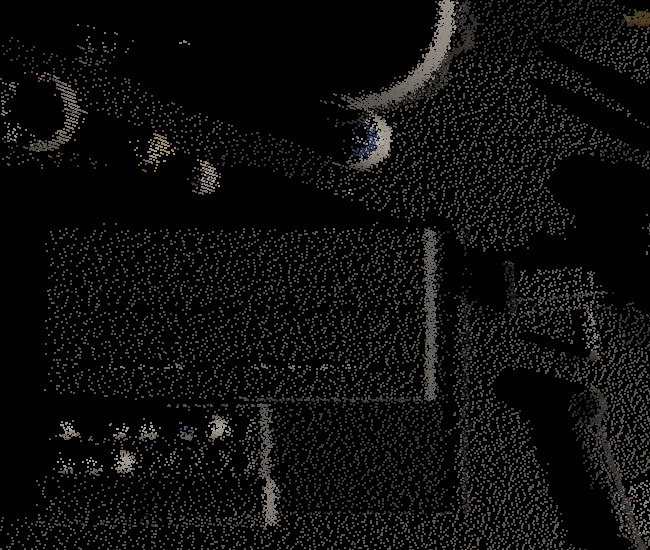

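```bash
cat >> h.py <<'E'
def ortho(tags,out,x1=.62,y1=-.15,W=.4,H=.36,S=1800,zmax=.2):
    W_=[];C=[]
    for t in tags:
        d=dict(np.load(t+'.npz'));w=cloud(d)
        c=d['pixels']
        W_.append(w.reshape(-1,3));C.append(c.reshape(-1,3))
    w=np.concatenate(W_);c=np.concatenate(C)
    m=np.isfinite(w[:,0])&(w[:,0]<x1)&(w[:,0]>x1-H)&(w[:,1]<y1)&(w[:,1]>y1-W)&(w[:,2]<zmax)&(w[:,2]>-.02)
    w=w[m];c=c[m];o=np.argsort(w[:,2]);w=w[o];c=c[o]
    hm=cv2.applyColorMap((w[:,2]/.08*255).clip(0,255).astype(np.uint8).reshape(-1,1),cv2.COLORMAP_JET)[:,0]
    for col,n in((c,''),(hm,'_h')):
        im=np.zeros((int(H*S),int(W*S),3),np.uint8)
        for p,k in zip(w,col): cv2.circle(im,(int((y1-p[1])*S),int((x1-p[0])*S)),1,k.tolist(),-1)
        for g in np.arange(0,W,.05): cv2.putText(im,f'{y1-g:.2f}',(int(g*S),10),0,.35,(255,255,255))
        for g in np.arange(0,H,.05): cv2.putText(im,f'{x1-g:.2f}',(0,int(g*S)+5),0,.35,(255,255,255))
        cv2.imwrite(f'pics/{out}{n}.png',im[:600,:800])
E
python3 -c "
from h import *
ortho(['scene0','side0'],'o2')"
```

```text
(no output)
```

View pics/o2.png

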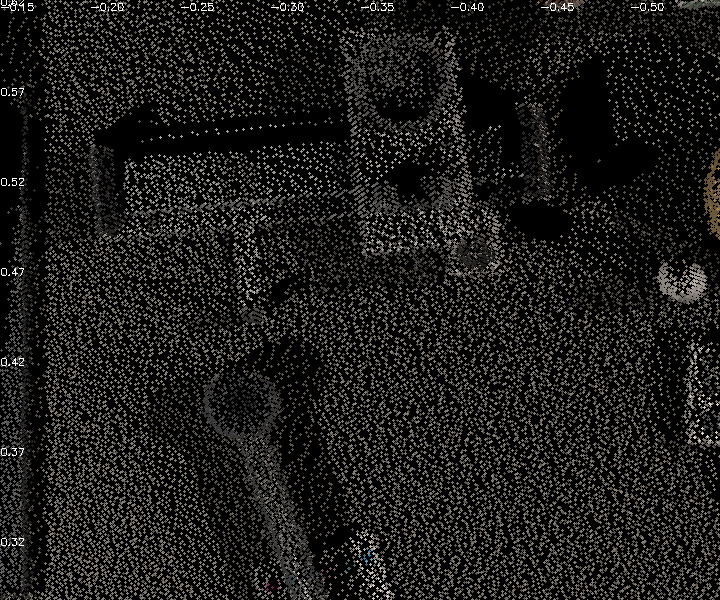

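View pics/o2_h.png

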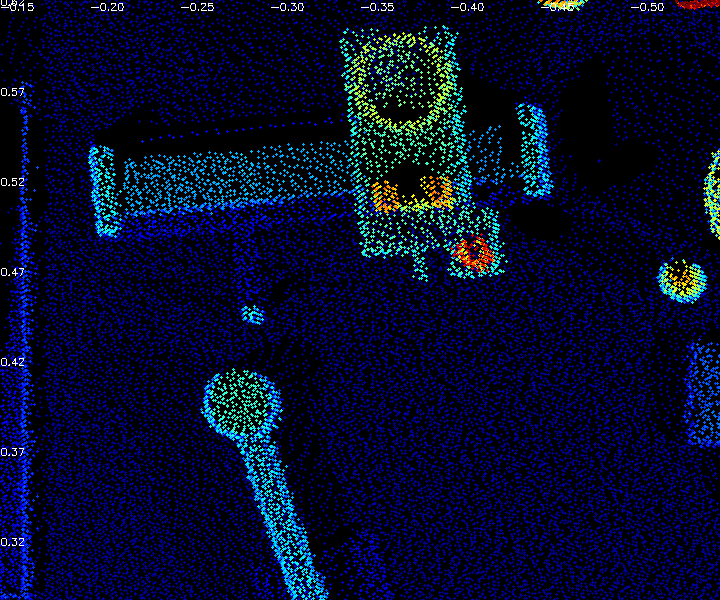

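The height map clearly shows the cup near (0.58,-0.365), knob (0.482,-0.403), post (0.447,-0.28) and boss (0.40,-0.273). Now the numbers.

```bash
cat > meas.py <<'E'
from h import *
from scipy.optimize import least_squares
def pts(tags):
    out=[]
    for t in tags: out.append(cloud(dict(np.load(t+'.npz'))).reshape(-1,3))
    w=np.concatenate(out); return w[np.isfinite(w[:,0])]
def box(w,x0,x1,y0,y1,z0,z1): return w[(w[:,0]>x0)&(w[:,0]<x1)&(w[:,1]>y0)&(w[:,1]<y1)&(w[:,2]>z0)&(w[:,2]<z1)]
def circ(p,r=None):
    c0=p[:,:2].mean(0)
    f=lambda q: np.hypot(p[:,0]-q[0],p[:,1]-q[1])-(q[2] if r is None else r)
    return least_squares(f,[*c0,.02],loss='soft_l1',f_scale=.001).x
E
python3 - <<'E'
from meas import *
for tags in (['scene0'],['side0'],['scene0','side0']):
    print(tags)
    w=pts(tags)
    t=box(w,.30,.45,-.5,-.16,-.01,.006);print('table z',np.median(t[:,2]))
    r=box(w,.54,.615,-.40,-.33,.0425,.05);print('cup',circ(r),len(r), np.percentile(r[:,2],[50,95]))
    k=box(w,.465,.50,-.42,-.39,.06,.078);print('knobtop',np.median(k[k[:,2]>.069],0) if (k[:,2]>.069).any() else None,(k.min(0)+k.max(0))/2,len(k))
    p=box(w,.43,.46,-.295,-.27,.012,.04);print('post',(p.min(0)+p.max(0))/2,p.min(0),p.max(0),len(p))
    b=box(w,.37,.43,-.31,-.24,.029,.04);print('boss top',b.mean(0),(b.min(0)+b.max(0))/2,len(b))
    s=box(w,.37,.43,-.31,-.24,.004,.034); print('boss circ r20',circ(s[np.hypot(s[:,0]-.397,s[:,1]+.273)>.017],.02))
    a=box(w,.27,.37,-.36,-.26,.0245,.031)
    v=cv2.fitLine(a[:,:2].astype(np.float32),cv2.DIST_L2,0,.01,.01).ravel();print('arm top',len(a),a.mean(0),v, np.degrees(np.arctan2(-v[1],-v[0])))
    f=box(w,.20,.30,-.38,-.28,.028,.04);print('foot',f.mean(0),len(f))
    for x0 in(.48,):
        e=box(w,.48,.60,-.32,-.21,.020,.024); v=cv2.fitLine(e[:,:2].astype(np.float32),cv2.DIST_L2,0,.01,.01).ravel();print('rail',e.mean(0),v)
        yy=np.arange(-.32,-.21,.01);lo=[(np.percentile(e[abs(e[:,1]-y)<.005,0],3),np.percentile(e[abs(e[:,1]-y)<.005,0],97)) for y in yy if (abs(e[:,1]-y)<.005).sum()>8]
        lo=np.array(lo);print(np.polyfit(yy[:len(lo)],lo[:,0],1),np.polyfit(yy[:len(lo)],lo[:,1],1))
E
```

```text
['scene0']
table z 0.0014484218486202627
cup [ 0.57522688 -0.37117074  0.02444599] 114 [0.04587596 0.04796649]
knobtop [ 0.47990132 -0.41118075  0.07332574] [ 0.48096169 -0.41095764  0.06949482] 46
post [ 0.44579712 -0.28809015  0.02404323] [ 0.44164472 -0.29150356  0.01389125] [ 0.44994952 -0.28467674  0.03419521] 31
boss top [ 0.39327133 -0.28104804  0.032838  ] [ 0.39268872 -0.28195411  0.03261449] 196
boss circ r20 [ 0.39590516 -0.27813474  0.02      ]
arm top 289 [ 0.31924476 -0.30796904  0.02867372] [ 0.9411163   0.33808303  0.31924477 -0.30796903] -160.23988
foot [ 0.27293431 -0.32491723  0.0298503 ] 119
rail [ 0.51851206 -0.26450126  0.02298781] [ 0.09856498 -0.9951306   0.51851207 -0.26450127]
[-0.08030554  0.48379359] [-0.06940948  0.51390169]
['side0']
table z -0.00010275949544646945
cup [ 0.5738823  -0.37442498  0.02446842] 85 [0.0444504  0.04592031]
knobtop [ 0.47799858 -0.41338991  0.07120817] [ 0.47830723 -0.41019095  0.06664878] 46
post [ 0.4445035  -0.29051591  0.0213272 ] [ 0.44048615 -0.29459997  0.01225751] [ 0.44852085 -0.28643185  0.03039689] 28
boss top [ 0.393
[... 496 characters left out ...]
255577  0.02459618] 199 [0.04501039 0.04758042]
knobtop [ 0.47949916 -0.41213071  0.07204148] [ 0.47945686 -0.41023507  0.06860161] 92
post [ 0.44521784 -0.28963835  0.02322636] [ 0.44048615 -0.29459997  0.01225751] [ 0.44994952 -0.28467674  0.03419521] 59
boss top [ 0.39325405 -0.28351358  0.03248303] [ 0.39266004 -0.28448966  0.03261449] 290
boss circ r20 [ 0.39503666 -0.28262228  0.02      ]
arm top 467 [ 0.31924423 -0.31011959  0.02816812] [ 0.9414135   0.3372545   0.31924424 -0.3101196 ] -160.29031
foot [ 0.27233147 -0.32622874  0.02967207] 165
rail [ 0.51717726 -0.25862541  0.02264913] [ 0.08624823 -0.9962737   0.5171773  -0.25862542]
[-0.14225842  0.46464906] [-0.03825538  0.52287341]
```

Call:
step_arm(
  series=[
    [1, 1, -1, 0, 0.5],
    [1, 1, -1, 0, 0.5],
    [1, 1, -1, 0, 0.5],
    [1, 1, -1, 0, 0.5],
    [1, 1, -1, 0, 0.5],
    [1, 1, -1, 0, 0.5],
    [1, 1, -1, 0, 0.5],
    [1, 1, -1, 0, 0.5],
    [1, 1, -1, 0, 0.5],
    [1, 1, -1, 0, 0.5],
    [1, 1, -1, 0, 0.5],
    [1, 0.5, -1, 0, 0.2],
  ],
)

```text
time: 1.3
tool_pos: [0.4758, 0.1893, 0.2432]
tool_rot: [-3.142, -0.0, -3.049]
contact_force: [0.6, 0.5, -0.4]
opening: 0.0917
```

Call:
step_arm(
  series=[
    [1, 0, -1, 0, 0],
    [1, 0, -1, 0, 0],
    [1, 0, -1, 0, 0],
    [1, 0, -1, 0, 0],
    [1, 0, -1, 0, 0],
    [1, 0, -1, 0, 0],
    [1, 0, -1, 0, 0],
    [1, 0, -1, 0, 0],
    [1, 0, -1, 0, 0],
    [1, 0, -1, 0, 0],
    [1, 0, -1, 0, 0],
    [1, 0, -1, 0, 0],
  ],
)

```text
time: 2.5
tool_pos: [0.474, -0.1103, 0.2434]
tool_rot: [3.141, -0.001, -3.049]
contact_force: [0.1, 0.3, 0.0]
opening: 0.0918
```

Call:
step_arm(
  series=[
    [1, 0, -1, 0, 0],
    [1, 0, -1, 0, 0],
    [1, 0, -1, 0, 0],
    [1, 0, -1, 0, 0],
    [1, 0, -1, 0, 0],
    [1, 0, -1, 0, 0],
    [1, 0, -1, 0, 0],
    [1, 0, -1, 0, 0],
    [1, 0, -1, 0, 0],
    [1, 0, -1, 0, 0],
    [0.6, 0, 0, 0, 0],
    [0.6, 0, 0, 0, 0],
  ],
)

```text
time: 3.7
tool_pos: [0.474, -0.3592, 0.243]
tool_rot: [3.14, -0.001, -3.05]
contact_force: [0.0, 0.5, 0.1]
opening: 0.08
```

```bash
python3 - <<'E'
from h import *
d=grab('wrist','w1');print(d['pose'].round(3).tolist())
o=sensors.observe();print(o['time'],o['tool_pos'],o['tool_rot'],o['qpos'])
ortho(['w1'],'ow1')
E
```

```text
[[-0.092, 0.965, 0.247, 0.407], [0.996, 0.088, 0.025, -0.365], [0.003, 0.248, -0.969, 0.385], [0.0, 0.0, 0.0, 1.0]]
3.75 [ 0.4741235  -0.35863049  0.24323978] [ 3.14015389e+00 -6.71516525e-04 -3.04946062e+00] [-7.76673476e-01  4.71953380e-01  1.32224103e+00  4.26783667e-04
  1.34893046e+00 -2.43969558e+00]
```

View pics/w1.png

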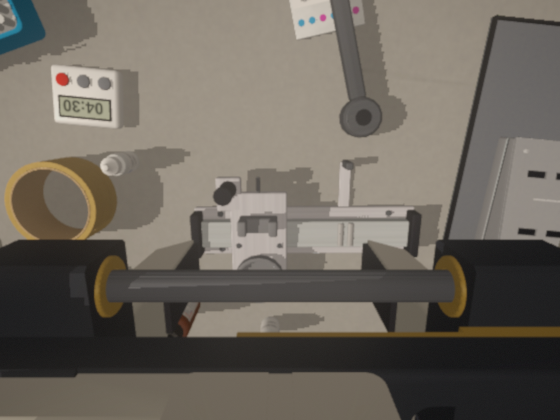

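View pics/ow1_h.png

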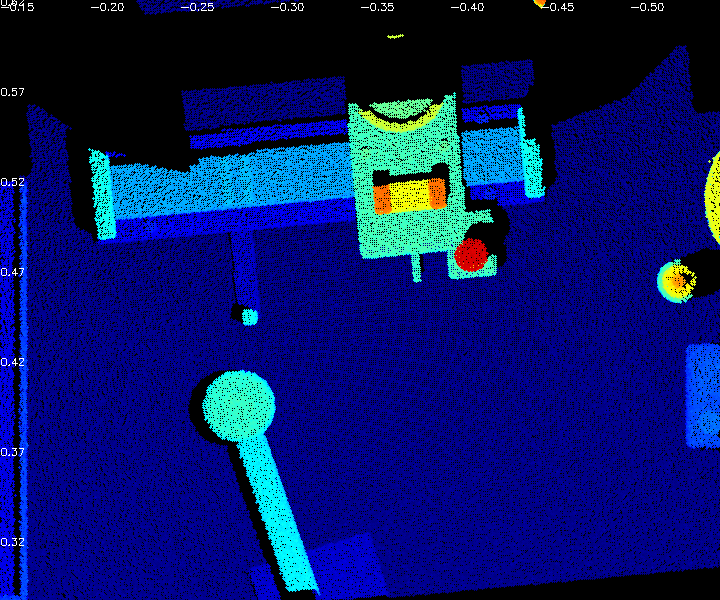

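The wrist view is clear: knob (225,192), pointer (258,185), post (347,165), boss (361,117). I'll fit values from its depth.

```bash
cat >> meas.py <<'E'
def rect(p): 
    (c,s,a)=cv2.minAreaRect((p[:,:2]*1e3).astype(np.float32)); return np.round(c,1),np.round(s,1),round(a,1)
E
python3 - <<'E'
from meas import *
w=pts(['w1'])
t=box(w,.30,.45,-.5,-.2,-.02,.004);print('table z',np.median(t[:,2]))
k=box(w,.46,.51,-.45,-.39,.066,.08);print('knob',rect(k),cv2.minEnclosingCircle((k[:,:2]*1e3).astype(np.float32)),np.median(k[:,2]))
p=box(w,.43,.46,-.31,-.27,.026,.036);print('post',rect(p),len(p))
q=box(w,.46,.478,-.39,-.36,.012,.034);print('pointer',rect(q),np.median(q,0),len(q))
f=box(w,.49,.54,-.42,-.34,.056,.066);print('fork',rect(f),np.median(f[:,2]))
e=box(w,.46,.57,-.33,-.22,.018,.027);print('bar',rect(e))
b=box(w,.37,.43,-.32,-.24,.0295,.04);print('boss',cv2.minEnclosingCircle((b[:,:2]*1e3).astype(np.float32)),b.mean(0))
a=box(w,.29,.365,-.36,-.26,.022,.033);print('arm',rect(a),a.mean(0))
E
```

```text
table z 0.000992716339222377
knob (array([ 478.3, -411.8]), array([17.2, 17.3]), 79.6) ((478.4508056640625, -411.87542724609375), 8.985416412353516) 0.07306546304193201
post (array([ 443.9, -288.9]), array([7.5, 7.3]), 6.2) 59
pointer (array([ 475. , -374.6]), array([26.4, 11.7]), 56.7) [ 0.47225461 -0.38059376  0.03312311] 38
fork (array([ 510.9, -377.7]), array([15.9, 38.9]), 5.4) 0.06076257212290179
bar (array([ 519.3, -275.2]), array([ 30.8, 112.8]), 5.4)
boss ((390.8514404296875, -284.9112548828125), 23.48331642150879) [ 0.39386665 -0.28341805  0.0328783 ]
arm (array([ 328.3, -305.5]), array([81.3, 16.6]), 19.1) [ 0.32768199 -0.30666794  0.02869907]
```

Call:
step_arm(
  series=[
    [0.5, 0.18, -1, 0, 0.05],
    [0.5, 0, -1, 0, 0],
    [0.5, 0, -0.13, -1, 0],
    [0.5, 0, 0, -1, 0],
    [0.5, 0, 0, -1, 0],
    [0.5, 0, 0, -1, 0],
    [0.5, 0, 0, -1, 0],
    [0.5, 0, 0, -0.4, 0],
    [0.5, 0, 0, 0, 0],
  ],
)

```text
time: 4.65
tool_pos: [0.4785, -0.4112, 0.1076]
tool_rot: [3.139, -0.002, -3.044]
contact_force: [-0.6, 0.4, 0.1]
opening: 0.0461
```

```bash
python3 - <<'E'
from h import *
d=grab('wrist','w2')
d=grab('scene','s2');cv2.imwrite('pics/s2z.png',cv2.resize(d['pixels'][130:270,210:390],None,fx=4,fy=4))
o=sensors.observe();print(o['time'],o['tool_pos'],o['tool_rot'])
E
```

```text
4.75 [ 0.47940461 -0.41256777  0.10989402] [-3.14051973e+00  9.28238293e-04 -3.04479278e+00]
```

View pics/s2z.png

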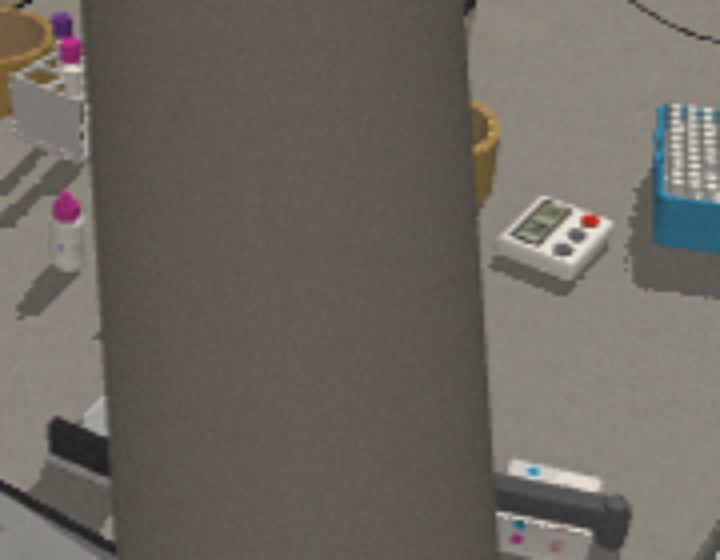

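View pics/w2.png

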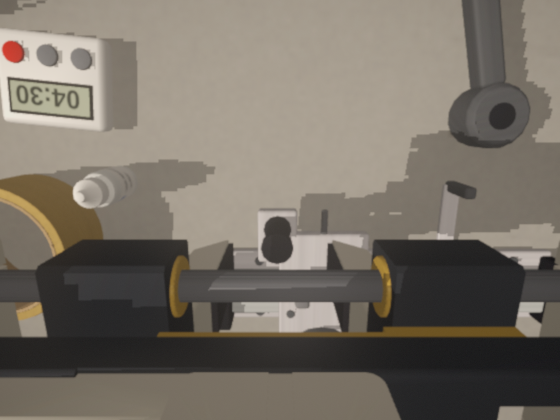

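The knob (277,235) sits centred between the fingers (225 and 335), so I'll descend and pinch.

Call:
step_arm(
  series=[
    [0.5, -0.03, 0, -0.7, 0],
    [0.5, 0, 0, -0.7, 0],
    [0.5, 0, 0, -0.66, 0],
    [0.5, 0, 0, 0, 0],
    [0, 0, 0, 0, 0],
    [0, 0, 0, 0, 0],
    [0, 0, 0, 0, 0],
    [0, 0, 0, 0, 0],
    [0, 0, 0, 0, 0],
  ],
  squeeze=15,
)

```text
time: 5.65
tool_pos: [0.4783, -0.4129, 0.0581]
tool_rot: [-3.141, 0.001, -3.045]
contact_force: [-0.7, 0.4, 3.5]
opening: 0.0165
```

Call:
step_arm(
  series=[
    [0, -0.019, 0.2, 0, 0],
    [0, -0.038, 0.4, 0, 0],
    [0, -0.038, 0.4, 0, 0],
    [0, -0.038, 0.4, 0, 0],
    [0, -0.038, 0.4, 0, 0],
    [0, -0.038, 0.4, 0, 0],
    [0, -0.038, 0.4, 0, 0],
    [0, -0.038, 0.4, 0, 0],
    [0, -0.019, 0.2, 0, 0],
    [0, 0, 0, 0, 0],
  ],
)

```text
time: 6.65
tool_pos: [0.4705, -0.3311, 0.058]
tool_rot: [3.141, 0.0, -3.044]
contact_force: [-1.5, 0.2, 5.9]
opening: 0.0166
```

Call:
step_arm(
  series=[
    [0, -0.02, 0.2, 0, 0],
    [0, -0.02, 0.2, 0, 0],
    [0, 0, 0, 0, 0],
  ],
)

```text
time: 6.95
tool_pos: [0.4695, -0.3212, 0.0579]
tool_rot: [3.141, 0.001, -3.045]
contact_force: [-0.4, 5.1, 8.9]
opening: 0.017
```

Call:
step_arm(
  series=[
    [0, -0.012, 0.12, 0, 0],
    [0, 0, 0, 0, 0],
  ],
)

```text
time: 7.15
tool_pos: [0.4693, -0.3186, 0.058]
tool_rot: [3.142, 0.001, -3.045]
contact_force: [-0.3, 1.4, 6.7]
opening: 0.0169
```

```bash
python3 - <<'E'
from h import *
d=grab('wrist','w3');o=sensors.observe();print(o['time'],o['tool_pos'],o['contact_force'])
cv2.imwrite('pics/w3z.png',cv2.resize(d['pixels'][140:340,200:400],None,fx=3,fy=3))
E
```

```text
7.2 [ 0.46926953 -0.3186361   0.05797278] [0.01615621 1.98930628 7.00368195]
```

View pics/w3z.png

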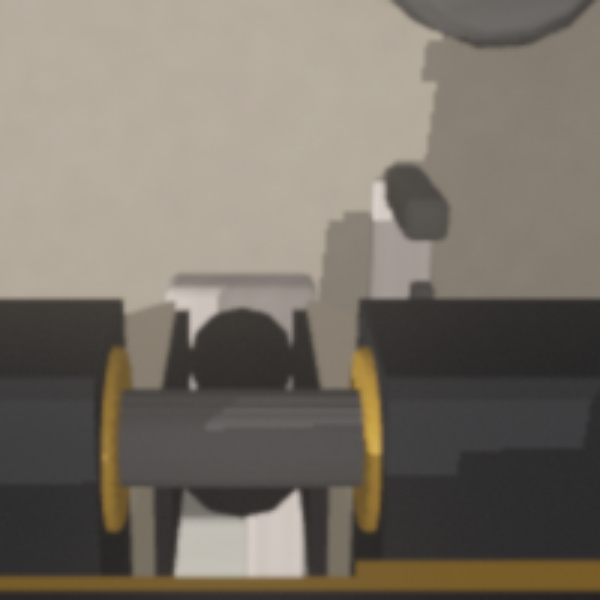

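The force peaked at 5.1 N and then fell as the pointer came up to the post, which fits entering the detent. I'll release, rise and check.

Call:
step_arm(
  series=[
    [0.5, 0, 0, 0, 0],
    [0.5, 0, 0, 0, 0],
    [0.5, 0, 0, 0, 0],
    [0.5, 0, 0, 0, 0],
    [0.5, 0, 0, 1, 0],
    [0.5, 0, 0, 1, 0],
    [0.5, 0, 0, 1, 0],
    [0.5, 0, 0, 1, 0],
    [0.7, -1, 0, 1, 0],
    [0.7, -1, 0, 1, 0],
    [0.7, -1, 0, 1, 0],
    [0.7, 0, 0, 0, 0],
  ],
)

```text
time: 8.4
tool_pos: [0.3931, -0.3205, 0.2354]
tool_rot: [-3.137, 0.003, -3.047]
contact_force: [0.1, 0.4, 0.1]
opening: 0.0641
```

```bash
python3 - <<'E'
from meas import *
grab('wrist','w4');o=sensors.observe();print(o['time'],o['tool_pos'],o['tool_rot'],o['opening'])
w=pts(['w4'])
k=box(w,.45,.50,-.35,-.28,.066,.08);print('knob',cv2.minEnclosingCircle((k[:,:2]*1e3).astype(np.float32)))
p=box(w,.43,.453,-.31,-.27,.026,.036);print('post',rect(p))
f=box(w,.48,.54,-.33,-.24,.056,.066);print('fork',rect(f))
b=box(w,.37,.43,-.32,-.24,.0305,.04)
hm=np.hypot(*(b[:,:2]-b[:,:2].mean(0)).T);print('boss',cv2.minEnclosingCircle((b[hm<.021,:2]*1e3).astype(np.float32)),b.mean(0))
a=box(w,.29,.365,-.36,-.26,.022,.0305);print('arm',rect(a),a.mean(0))
c=box(w,.53,.615,-.32,-.23,.0425,.05);print('cup',circ(c),len(c))
ortho(['w4'],'ow4')
E
```

```text
8.45 [ 0.39386097 -0.3201806   0.23373643] [-3.13898699e+00  2.13610683e-03 -3.04704902e+00] 0.06444267371817533
knob ((463.75775146484375, -318.0816345214844), 6.782797813415527)
post (array([ 443.6, -288.9]), array([8. , 7.3]), 4.8)
fork (array([ 505.9, -283.3]), array([ 8.3, 39.3]), 6.0)
boss ((393.9469909667969, -282.9450378417969), 19.2891788482666) [ 0.39362415 -0.28277855  0.0330642 ]
arm (array([ 327.5, -305.7]), array([84. , 16.1]), 19.2) [ 0.32640504 -0.30623937  0.02877788]
cup [ 0.56727963 -0.27733507  0.02781545] 163
```

View pics/w4.png

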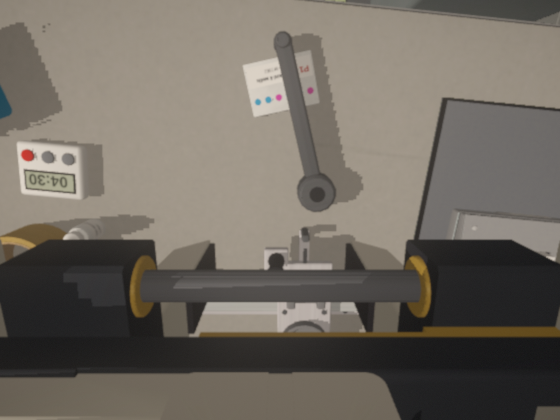

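View pics/ow4_h.png

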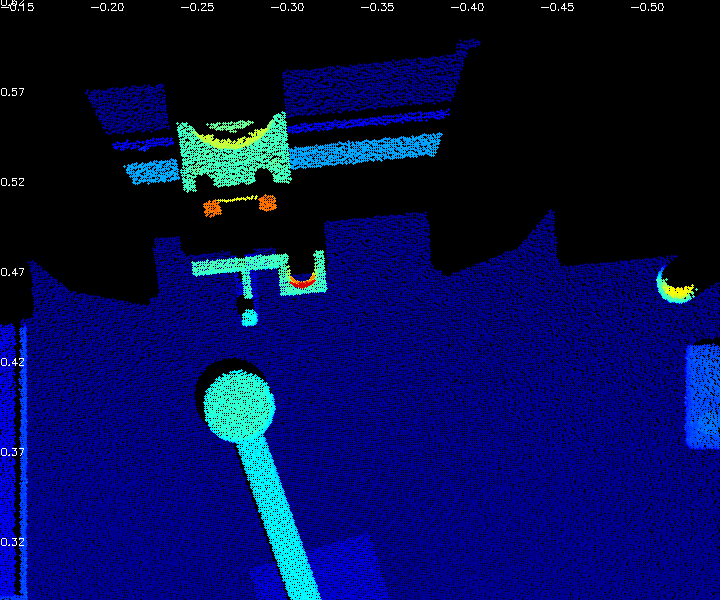

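The carriage is in the detent: the knob is at y=-0.318, as predicted, and the pointer lines up with the post at (305,240). Now the lever grasp, aiming for TCP (0.346,-0.300) with a +0.24 rad turn.

Call:
step_arm(
  series=[
    [0.6, -0.64, 0.27, -0.8, 1],
    [0.6, -0.64, 0.27, -0.8, 1],
    [0.6, -0.64, 0.27, -0.8, 1],
    [0.6, 0, 0, -1, 0],
    [0.6, 0, 0, -1, 0],
    [0.6, 0, 0, -0.8, 0],
    [0.6, 0, 0, 0, 0],
    [0.6, 0, 0, 0, 0],
  ],
)

```text
time: 9.25
tool_pos: [0.3464, -0.299, 0.1016]
tool_rot: [3.14, -0.0, -2.805]
contact_force: [0.0, -0.5, -0.2]
opening: 0.055
```

```bash
python3 - <<'E'
from meas import *
d=grab('wrist','w5');o=sensors.observe();print(o['time'],o['tool_pos'],o['tool_rot'],o['opening'])
w=pts(['w5'])
b=box(w,.37,.43,-.32,-.24,.0305,.04)
hm=np.hypot(*(b[:,:2]-b[:,:2].mean(0)).T);print('boss',cv2.minEnclosingCircle((b[hm<.021,:2]*1e3).astype(np.float32)),b.mean(0))
a=box(w,.27,.365,-.36,-.26,.022,.0305);print('arm',rect(a),a.mean(0))
f=box(w,.2,.27,-.36,-.3,.022,.0355);print('foot',rect(f),f.mean(0))
E
```

```text
9.3 [ 0.34663719 -0.29944791  0.10234996] [ 3.14142254e+00  7.48667091e-05 -2.80506662e+00] 0.05487749143791674
boss ((398.46771240234375, -280.7563171386719), 17.958431243896484) [ 0.40168446 -0.2799788   0.03323926]
arm (array([ 317.7, -309.1]), array([105.3,  15.9]), 19.3) [ 0.31500491 -0.31013145  0.02887289]
foot (array([ 258.5, -330.1]), array([29.1, 17.3]), 17.7) [ 0.25817141 -0.32947839  0.02941269]
```

View pics/w5.png

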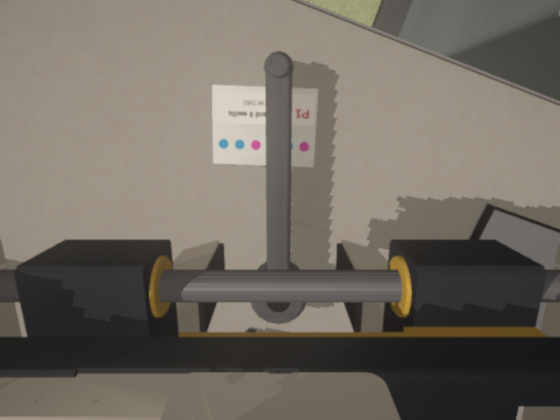

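The arm (278, 70–300) is centred between the fingers and aligned with them. I'll descend and grip.

Call:
step_arm(
  series=[
    [0.6, -0.03, -0.02, -1, 0],
    [0.6, 0, 0, -1, 0],
    [0.6, 0, 0, -0.7, 0],
    [0.6, 0, 0, -0.5, 0],
    [0.6, 0, 0, 0, 0],
    [0.6, 0, 0, 0, 0],
  ],
)

```text
time: 9.9
tool_pos: [0.346, -0.3003, 0.023]
tool_rot: [-3.14, 0.001, -2.805]
contact_force: [0.1, 0.6, 0.7]
opening: 0.0551
```

Call:
step_arm(
  series=[
    [0, 0, 0, 0, 0],
    [0, 0, 0, 0, 0],
    [0, 0, 0, 0, 0],
    [0, 0, 0, 0, 0],
    [0, 0, 0, 0, 0],
    [0, 0, 0, 0, 0],
    [0, 0, 0, 0, 0],
  ],
  squeeze=40,
)

```text
time: 10.6
tool_pos: [0.3455, -0.3, 0.0223]
tool_rot: [-3.141, 0.0, -2.806]
contact_force: [-0.9, -0.6, 2.5]
opening: 0.0155
```

Call:
step_arm(
  series=[
    [0, 0, 0, 0.15, 0],
    [0, 0, 0, 0.3, 0],
    [0, 0, 0, 0.4, 0],
    [0, 0, 0, 0.4, 0],
    [0, 0, 0, 0.6, 0],
    [0, 0, 0, 0.8, 0],
    [0, 0, 0, 0.8, 0],
    [0, 0, 0, 0.8, 0],
    [0, 0, 0, 0.6, 0],
    [0, 0, 0, 0.3, 0],
    [0, 0, 0, 0, 0],
    [0, 0, 0, 0, 0],
  ],
)

```text
time: 11.8
tool_pos: [0.3451, -0.2995, 0.1507]
tool_rot: [3.141, -0.0, -2.805]
contact_force: [0.5, 0.5, -4.4]
opening: 0.0154
```

```bash
python3 - <<'E'
from meas import *
d=grab('wrist','w6');o=sensors.observe();print(o['time'],o['tool_pos'],o['tool_rot'],o['opening'],o['contact_force'],o['torque'])
w=pts(['w6'])
T=o['tool_pos']; u=np.array([-.944,-.329])
r=(w[:,:2]-T[:2])@u; s=(w[:,:2]-T[:2])@[ -u[1],u[0]]
m=(abs(s)<.012)&(r>-.1)&(r<.13)&(w[:,2]>.05)&(w[:,2]<T[2]+.025)
for a in np.arange(-.09,.125,.01):
    k=m&(abs(r-a)<.005)
    if k.sum()>5: print(round(a,3),np.median(w[k,2]).round(4),k.sum(),(s[k].min()+s[k].max())/2)
E
```

```text
11.85 [ 0.34502755 -0.2994014   0.15037297] [ 3.14017800e+00 -4.65123142e-04 -2.80539592e+00] 0.01537820352875433 [ 0.78211022 -0.25658652 -3.47170153] [ 0.0579763  -0.01584536 -0.01647386]
-0.04 0.1377 33 -0.000859395923544737
-0.03 0.14 22 -0.00085449200760727
-0.02 0.1572 665 -0.0008177770348279903
-0.01 0.1575 429 -0.0008193828287481153
-0.0 0.1702 19 -0.0008005957596132524
0.01 0.1572 1232 -1.3282399612086354e-05
0.02 0.1574 851 -0.0007924390015092882
0.03 0.1574 895 -0.000777759168149727
0.04 0.1574 940 -0.0007917890927564
0.05 0.1574 1013 -0.0007383575710795086
0.06 0.1574 1062 -0.0008687846273037628
0.07 0.1574 1111 -0.0007967871829704203
0.08 0.1574 1190 -0.0007156804566791322
0.09 0.1576 1307 -0.0007482397335391608
0.1 0.1592 1141 -0.0007005252275665112
0.11 0.1551 26 -0.001078389770973526
```

View pics/w6.png

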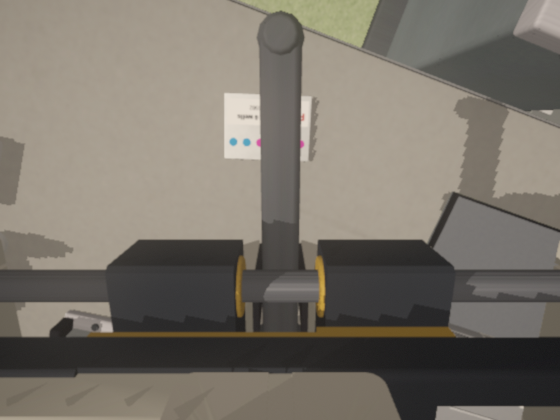

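Lifted, and level to within the reading (arm top 0.1574 from end to end). I'll carry it over the cradle at this height and turn it by -0.24 rad.

Call:
step_arm(
  series=[
    [0, 0.2, 0.06, 0, -0.15],
    [0, 0.5, 0.06, 0, -0.3],
    [0, 0.8, 0.07, 0, -0.35],
    [0, 0.9, 0.07, 0, -0.4],
    [0, 1, 0.07, 0, -0.4],
    [0, 1, 0.07, 0, -0.4],
    [0, 1, 0.07, 0, -0.4],
    [0, 0.8, 0.07, 0, -0.35],
    [0, 0.4, 0.06, 0, -0.2],
    [0, 0.2, 0.06, 0, -0.08],
    [0, 0, 0, 0, 0],
    [0, 0, 0, 0, 0],
  ],
)

```text
time: 13.05
tool_pos: [0.5146, -0.2833, 0.1507]
tool_rot: [3.141, -0.001, -3.048]
contact_force: [-0.5, -0.2, -4.5]
opening: 0.0159
```

```bash
python3 - <<'E'
from meas import *
for c in('wrist','scene','side'): grab(c,c+'7')
for c in('scene','side'):
    d=dict(np.load(c+'7.npz')); x,y=(210,130) if c=='scene' else (240,170); cv2.imwrite(f'pics/{c}7z.png',cv2.resize(d['pixels'][y:y+140,x:x+180],None,fx=4,fy=4))
o=sensors.observe();print(o['time'],o['tool_pos'],o['tool_rot'],o['opening'],o['contact_force'],o['torque'])
w=pts(['wrist7'])
T=o['tool_pos']
a=box(w,T[0]-.12,T[0]-.015,T[1]-.04,T[1]+.04,.13,.17);print('arm',rect(a),a.mean(0))
k=box(w,.45,.50,-.35,-.28,.066,.08);print('knob',cv2.minEnclosingCircle((k[:,:2]*1e3).astype(np.float32)))
E
```

```text
13.2 [ 0.51475807 -0.28354828  0.15115363] [ 3.14147799e+00 -1.82398871e-04 -3.04835609e+00] 0.01574615811135311 [-1.47043601  0.34660487 -4.26184791] [ 0.03693015 -0.01765777 -0.00095689]
arm (array([ 454.3, -288.5]), array([92.2, 17.6]), 4.8) [ 0.45151462 -0.28829169  0.15756006]
knob ((469.56500244140625, -317.637451171875), 8.971508979797363)
```

View pics/wrist7.png

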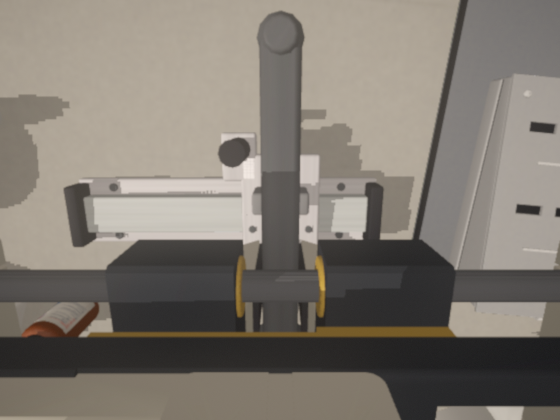

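View pics/side7z.png

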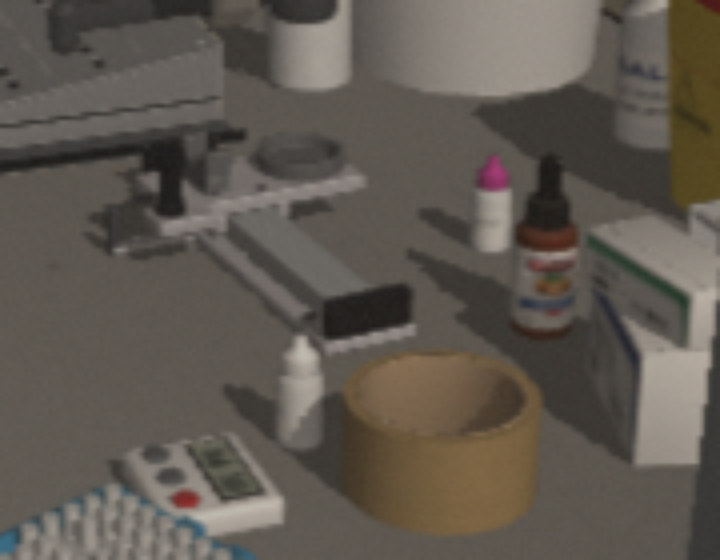

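View pics/scene7z.png

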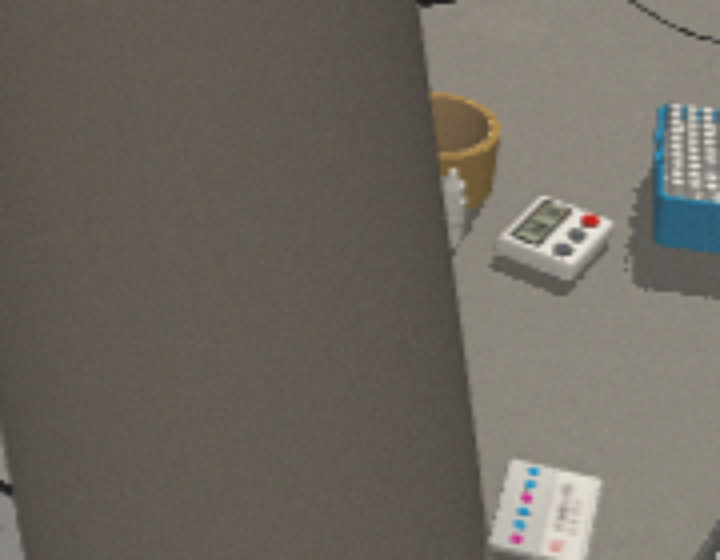

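The wrist view shows the arm lying over the fork (280,200), and the cradle hasn't moved. Lowering 53 mm.

Call:
step_arm(
  series=[
    [0, 0, 0, -0.15, 0],
    [0, 0, 0, -0.3, 0],
    [0, 0, 0, -0.4, 0],
    [0, 0, 0, -0.4, 0],
    [0, 0, 0, -0.4, 0],
    [0, 0, 0, -0.3, 0],
    [0, 0, 0, -0.15, 0],
    [0, 0, 0, 0, 0],
    [0, 0, 0, 0, 0],
    [0, 0, 0, 0, 0],
  ],
)

```text
time: 14.2
tool_pos: [0.5157, -0.2835, 0.099]
tool_rot: [-3.141, 0.001, -3.048]
contact_force: [0.6, 0.2, -4.1]
opening: 0.0156
```

```bash
python3 - <<'E'
from meas import *
for c in('wrist','side'): grab(c,c+'8')
d=dict(np.load('side8.npz')); x,y=240,150; cv2.imwrite('pics/side8z.png',cv2.resize(d['pixels'][y:y+110,x:x+150],None,fx=5,fy=5))
o=sensors.observe();print(o['time'],o['tool_pos'],o['tool_rot'],o['opening'],o['contact_force'],o['torque'],abs(o['qvel']).max())
T=o['tool_pos'];th=np.radians(5.4);ex=np.array([np.cos(th),np.sin(th)]);ey=np.array([-ex[1],ex[0]])
w=pts(['wrist8']); r=(w[:,:2]-T[:2])@ex; s=(w[:,:2]-T[:2])@ey
m=(abs(s)<.012)&(r<0)&(r>-.13)&(w[:,2]>.095)&(w[:,2]<.115)
print('foot end r',np.percentile(r[m],[.05,.5]), 'z near/far',np.median(w[m&(r>-.04),2]),np.median(w[m&(r<-.06)&(r>-.085),2]),'foot',np.median(w[m&(r<-.093),2]))
for a in(-.03,-.05,-.07,-.085):
    k=m&(abs(r-a)<.004); print(a,s[k].min(),s[k].max())
k=box(w,.45,.50,-.35,-.28,.066,.08);print('knob',cv2.minEnclosingCircle((k[:,:2]*1e3).astype(np.float32)))
f=box(w,.48,.54,-.33,-.24,.056,.066);print('fork',rect(f))
w=pts(['side8'])
c=box(w,.53,.615,-.32,-.23,.0425,.05);print('cup side',circ(c),len(c))
b=box(w,.53,.61,-.32,-.23,.07,.115);print('boss side',len(b), circ(b[(b[:,2]<.105)],.02) if len(b)>10 else '',np.percentile(b[:,2],[2,98]))
E
```

```text
14.3 [ 0.51560215 -0.2834569   0.09894376] [-3.14114080e+00  6.54409658e-04 -3.04775840e+00] 0.015943668092165904 [ 0.5448073   0.40710599 -4.94810329] [ 0.05424854  0.02769338 -0.0234658 ] 0.0023865852263201637
foot end r [-0.10593732 -0.1045426 ] z near/far 0.1056096174774847 0.10560142983131343 foot 0.10729269896771913
-0.03 -0.006988946712540184 0.008536179214687545
-0.05 -0.007210077346109301 0.00868187701814716
-0.07 -0.007098678096489193 0.008818178612670893
-0.085 -0.007109956607900601 0.008915414926278217
knob ((469.6714172363281, -317.88629150390625), 9.173166275024414)
fork (array([ 502.1, -283.4]), array([16.1, 39.5]), 5.2)
cup side [ 0.56426813 -0.2805382   0.02448652] 78
boss side 284 [ 0.56628627 -0.27873001  0.02      ] [0.07891671 0.10975916]
```

View pics/side8z.png

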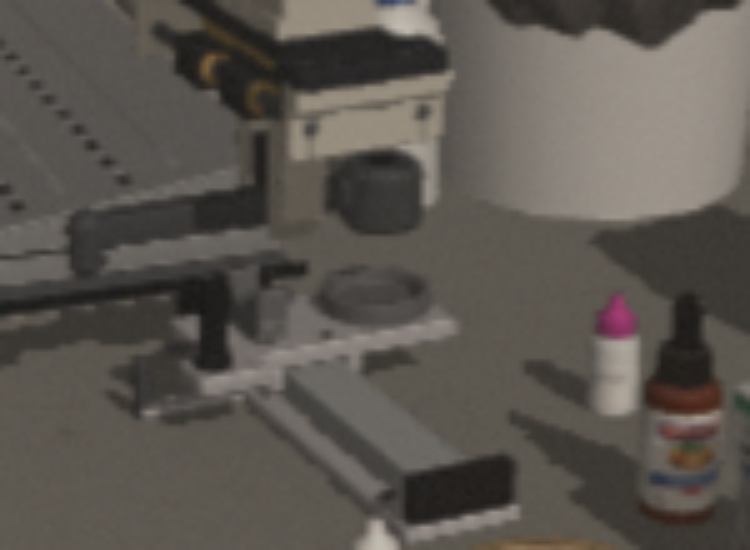

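View pics/wrist8.png

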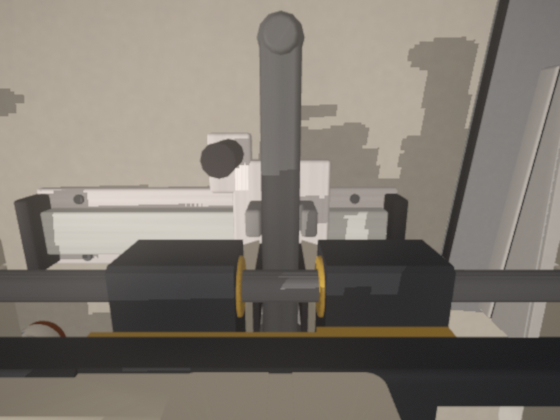

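Both cameras put the lever about 2 mm too far forward and 1–2 mm high, so I'll trim it.

Call:
step_arm(
  series=[
    [0, -0.04, 0, -0.03, 0],
    [0, -0.04, 0, -0.03, 0],
    [0, 0, 0, 0, 0],
    [0, 0, 0, 0, 0],
    [0, 0, 0, 0, 0],
    [0, 0, 0, 0, 0],
    [0, 0, 0, 0, 0],
  ],
)

```text
time: 15.0
tool_pos: [0.5134, -0.2833, 0.097]
tool_rot: [3.141, 0.0, -3.048]
contact_force: [-0.1, -0.1, -3.9]
opening: 0.0159
```

```bash
python3 - <<'E'
from meas import *
from cell import hand_in
grab('side','side9');grab('wrist','wrist9')
w=pts(['side9'])
c=box(w,.53,.615,-.32,-.23,.0425,.05);print('cup side',circ(c))
b=box(w,.53,.61,-.32,-.23,.07,.103);print('boss side',circ(b,.02),np.percentile(b[:,2],[1,99]))
w=pts(['wrist9'])
k=box(w,.45,.50,-.35,-.28,.066,.08);print('knob',cv2.minEnclosingCircle((k[:,:2]*1e3).astype(np.float32)))
o=sensors.observe();print(o['time'],o['tool_pos'],o['tool_rot'],o['contact_force'],o['opening'],abs(o['qvel']).max())
E
```

```text
cup side [ 0.56483721 -0.2804344   0.02477736]
boss side [ 0.56424177 -0.27885945  0.02      ] [0.07556936 0.1026612 ]
knob ((469.5422668457031, -317.5810546875), 9.02529525756836)
15.1 [ 0.51339331 -0.28335811  0.09697403] [ 3.14151959e+00 -1.23212493e-05 -3.04778700e+00] [ 0.31875337  0.26553041 -4.57003035] 0.015593158368968841 0.001512201680575408
```

The boss is within about 1.5 mm of the cup axis, 3 cm above the rim and still, so I'm handing in.

```bash
python3 -c "
from cell import hand_in
print(hand_in())"
```

```text
the job is handed in; nothing more can be done
None
```

The carriage is in the detent at the index post, and the lever is held level and still about 3 cm above the cradle. I handed the job in at about 15 s of the 42 s allowed.

- **Carriage:** I pinched the knob and slid it about 94 mm along the rail. The push force peaked at about 5 N and then fell, as expected on entering the detent. After release the knob was at y = -0.318 m, as predicted for the detent, and the pointer lined up with the post. The knob had not moved at the last check.
- **Lever:** I gripped it at the balance point with 40 N. The arm-top height readings agreed within about 0.5 mm from end to end, and the tool tilt was under 0.1 mrad.
- **Position over the cradle:**
  - The boss is about 0.6 mm from the cup axis in x and 1.6 mm in y, by the side camera. Its underside is at about 75 mm, against a 45 mm rim.
  - By the wrist camera, before a last 2 mm shift along the arm, the arm was about 0.5 mm off the middle of the fork.
  - The only outside force was the lever's weight, about 4.5 N, so nothing was touching the cradle.
- **Checks that disagreed:** The side camera put the lever about 1.6 mm towards +y, while the wrist camera put it about 0.5 mm towards -y. Both are within calibration error, so I left it.
- **Bystanders:** I did not touch any of them; those in view looked undisturbed in the later pictures. I did not measure their positions.

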